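Set the locating ring to its mark and lock it

TASK

On the checking fixture, push the ring's lever round its arc until the pointer points at the middle of the large round stud on the scale (not the small one); then push the lock slide by its upright tab towards the ring until it is fully home. Only push, gently and with the fingers shut or from outside: do not pinch or lift anything, and leave the bush, the plug gauge and the grey case where they are. Finish with the pointer still at the large stud and the hand clear.

Things in the scene. Friction and masses are not known exactly. Their poses are not given: they have to be found in the camera images.
- ring_axis (a point): Centre of the steel ring (outer radius 60, inner 40, 18 mm high), on its upright turning axis, 43 mm above the table. The ring lies on an aluminium fixture plate, 300 x 340 mm, whose top is 33 mm above the table. The point's x axis points across the plate to the middle of the lever's arc, y to the left of that.
- ring (a joint): Angle of the ring in rad, -1.05 to 1.05 between its end stops, counterclockwise from above; 0 when the lever points along the x axis of ring_axis. Stays where it is left (dry friction, about 1.5 N at the post).
- lever_post (a point): Centre of the plain upright round steel post by which the lever is pushed: 14 mm diameter, 36 mm tall, 82 mm from the ring's axis, standing on the ring's flat lever bar. This point is 68 mm above the table; the post's top is 86 mm, the lever bar's top 50 mm above the table. The thin pointer goes on outward from the bar to 107 mm from the axis. Nothing else stands within 25 mm either side of the post along its arc.
- index (a point): The spot the pointer points at: on the lever's centre line 118 mm from the ring's axis, 11 mm beyond the pointer's tip, 40 mm above the table.
- large_mark (a point): Centre of the top of the large round steel stud (16 mm diameter, 2.5 mm high), the mark to set; 118 mm from the ring's axis, on the white arc-shaped scale, which has nine black marks and a stud at each of its two end marks. The scale's top is 37 mm above the table.
- small_mark (a point): Centre of the top of the small round steel stud (8 mm diameter, 2.5 mm high) at the scale's other end mark, 118 mm from the axis. Not to be set.
- lock_tab (a point): Middle of the upper part of the lock slide's upright steel tab, 70 mm above the table. The tab is a plate 26 mm wide across the push and 8 mm thick along it, its top 86 mm above the table; below 51 mm lie the slide and its two guide cheeks. The slide moves straight towards the ring's axis; the tab is 125 mm from the axis when back, 105 mm when home. The point's x axis points away from the ring's axis.
- lock (a joint): Travel of the lock slide in m: 0 fully back, 0.020 fully home (stop). Grows as the tab is pushed towards the ring; about 1.5 N of friction, stays where it is left. It does not hold the ring: a knock on the lever still turns it.
- bush_mid (a point): Middle of the loose aluminium bush (56 mm flange, 40 mm barrel, 42 mm tall) standing inside the ring, its top 81 mm above the table. Leave it seated.
- gauge_mid (a point): Middle of the loose dark steel plug gauge (32 mm diameter, 75 mm tall) standing on the fixture plate, its top 108 mm above the table. Leave it.
- case_mid (a point): Middle of the closed grey plastic gauge case (240 x 110 x 38 mm) lying on the table beside the fixture. Leave it.

How it is judged:
By the outcome, as a careful person would: the job done as asked, in the order asked, and still so for the second after the job is handed in, with the robot touching nothing.
It also fails if it takes over 51 s, if anything falls off the work surface, if the arm or the gripper's body presses on something with over 40 N, if the wrist force passes 120 N, or if a joint passes its speed limit or range.

ROBOT

A 6-joint arm with a two-finger parallel gripper is mounted at the origin on the work surface. World frame = base frame: x ahead of the robot, y to its left, z up, the work surface at z = 0. Lengths are in mm, angles in degrees, forces in N, time in s.
With the tool pointing down it reaches from about 350 to 850 mm from the base axis. Payload 8.1 kg.
Tool frame: the origin (TCP) lies on the centre line of the jaws, within the pads' length; the fingertips stand 11 mm ahead of it and the grasp point (between the pads) lies 8 mm behind it; z points along the fingers, y is the direction in which the jaws open and shut (so a half turn about z gives the same grasp; the last joint's range is limited). The gripper opens to 85 mm and grips with 20 to 120 N. Pads are 22 mm wide; open, the fingers measure 114 mm over their backs; the gripper's body (76 mm by 85 mm) begins 54 mm behind the grasp point. The pads swing forward as they close: fully open they stand 13 mm farther back than shut.
Start: joints at [69.076, 7.471, 85.268, -0, 87.261, -4.893], TCP at [165.676, 576.677, 242.292] pointing down, gripper open.
Joint ranges: [-169.43, 169.43], [-51.17, 129.36], [1.28, 143.12], [-76.62, 256.62], [0, 156.53], [-152.29, 152.29]. Speed limits (degrees/s): [136.94, 136.94, 159.86, 180, 180, 180].

INTERFACE

Orientations are given as [roll, pitch, yaw] about the fixed x, y, z axes, in that order (R = Rz(yaw) Ry(pitch) Rx(roll)).
In Python, from bench import telemetry, viewer, r gives the robot as it stands.
- The arm moves only by the shell command python3 -m inch 'ROWS' [FORCE]. ROWS is JSON, a list of rows, each a list of 3 entries, a list of its own where there are three numbers: the shift along the tool's x, y, z in cm, then the turn, a rotation vector about the tool's x, y, z in rad, then the opening, from 0 (shut) to 1 (fully open). A call has 1 to 20 rows; each row is the pose to reach, as a shift and turn from the pose commanded when the call began, along the tool's axes at that moment; what a row does not reach only later rows make up. A row lasts 1/10 s, in which the tool goes at most 50 mm and 8.59 degrees, less where a joint would pass 70% of its speed; a pose out of reach is approached as far as the arm can. A call with a gripper value outside its range is refused whole. The fingers move at their own pace and stop on an object; FORCE is the grip in N (left out, the last holds). Time passes only in rows, so rows that repeat a pose let the fingers close. It gives the time, the measured TCP pose, the force and the opening at its end, in the units of the state.
- telemetry.sense(): the state, without advancing time (a new reading comes with each control period).
- viewer.snapshot(name): name is "side" or "top" or "wrist"; returns the picture (420x560x3 uint8, red, green, blue); there is no depth.
- viewer.camera_model(name): a dict with "fx", "fy", "cx", "cy" (pixels), "cam_to_world" (4x4, takes a point from camera to world coordinates); the wrist camera has in their place "mount" (4x4, takes a point from camera to tool coordinates, whose origin is the TCP and whose axes are the flange's). Camera axes: x right, y down, z forward; pixel columns grow to the right and rows downward; lengths in mm; the calibration is good to about 2 mm. A picture is of the moment at which its call begins: read the wrist's pose just before it. camera_model takes no time and is no camera call.
- r.hand_in(): hands the job in, once; it reports no verdict.
The state is a dict: "time": time; "joint_pos": joint angles; "qd": joint speeds; "joint_efforts": joint torques, N m; "tool_pos": TCP position; "tcp_rot": TCP orientation; "ft_force": force on the tool from outside, world axes, zero at the start; "wrist_torque": the same for the moment, N m; "finger_gap": finger opening in mm.
Only numpy, scipy, OpenCV 4.12 (cv2) and the standard library are available. Lean on these libraries where they do the work, as an engineer would, in place of code of your own. Each camera call takes 0.05 s, during which the arm holds its last target.

## Working session

There is one attempt and no reset: what is moved stays moved. The work goes in short steps, Python scripts to look and compute and a shell command to move; the robot and the scene stay as the last step left them, time stands still between calls to the robot, and variables do not carry over. Pictures are saved under pics/ and viewed, and the job is handed in when it is done.

```bash
ls; mkdir -p pics; python3 - <<'E'
from bench import telemetry, viewer, r
import cv2
print(telemetry.sense())
for n in ["top","side"]:
    im=viewer.snapshot(n); cv2.imwrite(f"pics/{n}0.png",im[:,:,::-1])
    print(n,viewer.camera_model(n))
print(viewer.camera_model("wrist"))
E
```

```text
pics
{'time': 0.0, 'joint_pos': array([ 6.90747651e+01,  7.51339156e+00,  8.53285808e+01,  7.50964769e-04,
        8.72602195e+01, -4.89176453e+00]), 'qd': array([-0.04840546,  0.00759933, -0.02616329, -0.08514954, -0.01345767,
       -0.06424165]), 'joint_efforts': array([-3.58846082e-04, -5.69379795e+01, -5.00570190e+01, -2.18580117e-04,
        1.45473343e-02, -1.22093088e-06]), 'tool_pos': array([165.49668093, 576.19120614, 241.26898628]), 'tcp_rot': array([-1.79898244e+02, -9.46157752e-03,  1.63966485e+02]), 'ft_force': array([0.16242265, 0.50740041, 0.44026719]), 'wrist_torque': array([ 0.00625781,  0.0223894 , -0.05688259]), 'finger_gap': 85.14749883282971}
top {'fx': 381.24875739790906, 'fy': 381.24875739790906, 'cx': 277.8227852168205, 'cy': 209.2385709848144, 'cam_to_world': array([[-1.16411353e-02, -9.96698780e-01,  8.03494030e-02,
         5.08754694e+02],
       [-9.98821836e-01,  1.53764402e-02,  4.60272126e-02,
        -1.44587077e+02],
       [-4.71107544e-02, -7.97189293e-02, -9.95703505e-01,
         8.88914693e+02],
       [ 0.00000000e+00,  0.00000000e+00,  0.0000
[... 250 characters left out ...]
  [-4.54969244e-01,  5.49173202e-01, -7.01007690e-01,
         5.03734079e+02],
       [-3.05380953e-03, -7.88158073e-01, -6.15465293e-01,
         6.46732368e+02],
       [ 0.00000000e+00,  0.00000000e+00,  0.00000000e+00,
         1.00000000e+00]])}
{'fx': 311.619610947663, 'fy': 311.619610947663, 'cx': 273.629223716235, 'cy': 213.5750245954652, 'mount': array([[-2.68962450e-04, -9.57303430e-01, -2.89084885e-01,
         7.35597896e+01],
       [ 9.99999671e-01, -3.61750263e-05, -8.10598884e-04,
         3.54086774e-01],
       [ 7.65531439e-04, -2.89085008e-01,  9.57303125e-01,
        -1.30807354e+02],
       [ 0.00000000e+00,  0.00000000e+00,  0.00000000e+00,
         1.00000000e+00]])}
```

View pics/top0.png

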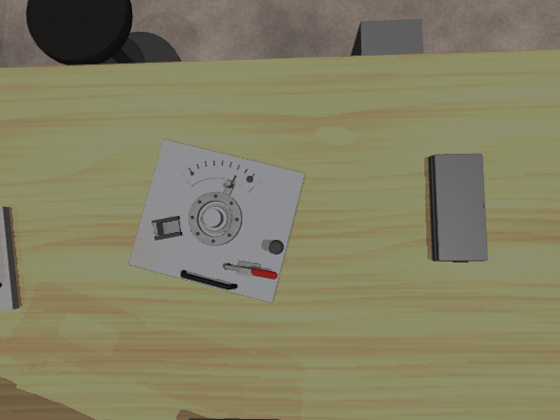

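View pics/side0.png

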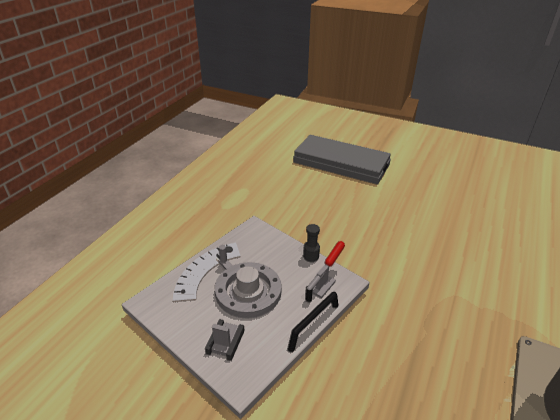

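The top view shows the fixture: ring at about (213,218), studs near (191,173) and (250,179), post near (229,184), lock tab near (166,228), gauge at (275,246). I'll enlarge both views.

```bash
python3 - <<'E'
import cv2
a=cv2.imread("pics/top0.png")[135:305,125:310]; cv2.imwrite("pics/top0z.png",cv2.resize(a,None,fx=3.5,fy=3.5,interpolation=cv2.INTER_CUBIC))
a=cv2.imread("pics/side0.png")[215:375,120:370]; cv2.imwrite("pics/side0z.png",cv2.resize(a,None,fx=3.2,fy=3.2,interpolation=cv2.INTER_CUBIC))
E
```

```text
(no output)
```

View pics/top0z.png

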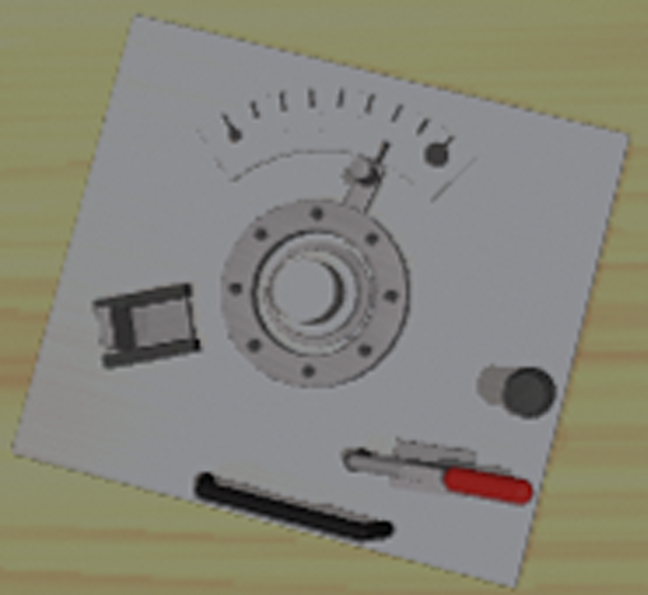

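View pics/side0z.png

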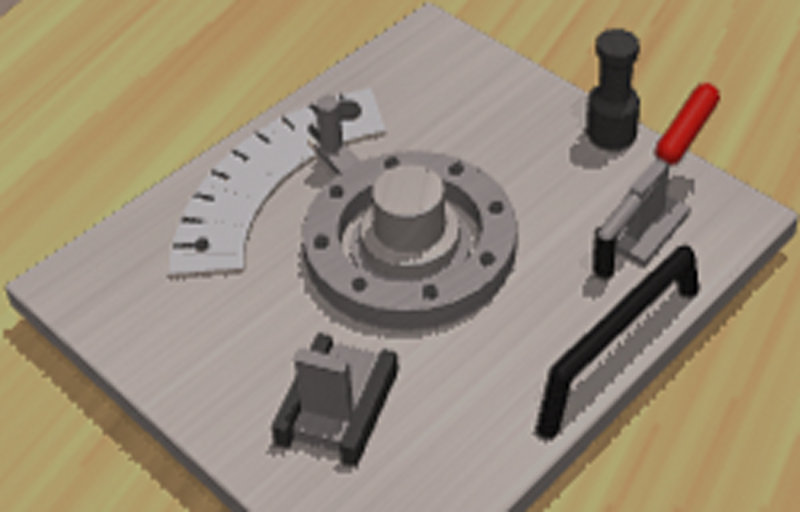

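The large stud is at zoomed (437,155), the small one at (234,134), and the post top is at about (358,167). Next I'll compute world positions.

```bash
cat > h.py <<'E'
import numpy as np
from bench import telemetry, viewer
from scipy.spatial.transform import Rotation as R
def cam(n,state=None):
    m=viewer.camera_model(n)
    if n=="wrist":
        T=np.eye(4);T[:3,:3]=R.from_euler('xyz',state["tcp_rot"],degrees=True).as_matrix();T[:3,3]=state["tool_pos"]
        E=T@m["mount"]
    else:E=m["cam_to_world"]
    return m,E
def ray(n,u,v,z,state=None):
    m,E=cam(n,state)
    d=E[:3,:3]@[(u-m["cx"])/m["fx"],(v-m["cy"])/m["fy"],1]
    p=E[:3,3]; return (p+d*(z-p[2])/d[2])
def proj(n,P,state=None):
    m,E=cam(n,state)
    q=E[:3,:3].T@(np.asarray(P,float)-E[:3,3]); return np.array([m["fx"]*q[0]/q[2]+m["cx"],m["fy"]*q[1]/q[2]+m["cy"]])
def totool(d):
    s=telemetry.sense()
    return R.from_euler('xyz',s["tcp_rot"],degrees=True).inv().apply(d)/10
E
python3 - <<'E'
from h import *
np.set_printoptions(precision=1,suppress=True)
f=lambda u,v:((u+.5)/3.5-.5+125,(v+.5)/3.5-.5+135)
g=lambda u,v:((u+.5)/3.2-.5+120,(v+.5)/3.2-.5+215)
t=lambda u,v,z:ray("top",*f(u,v),z)
s=lambda u,v,z:ray("side",*g(u,v),z)
L=t(437,155,39.5);S=t(234,134,39.5);C=t(315,291,52)
print("L",L,s(348,109,39.5),"S",S,s(202,245,39.5))
print("C",C,s(409,230,52),np.hypot(*(L-C)[:2]),np.hypot(*(S-C)[:2]))
print("post",t(358,167,86),s(326,102,86),"tip",t(387,144,45))
print("tab",t(120,325,86),s(322,356,86))
print("gauge",t(530,390,108),"handle end",t(530,492,60), t(350,457,70))
print("bush",t(300,290,81))
P=t(358,167,86)
for X in (L,S,P): print(np.degrees(np.arctan2(*(X-C)[1::-1])))
print(totool(np.array([1,0,0])),totool(np.array([0,1,0])))
E
```

```text
L [647.  -42.1  39.5] [646.7 -42.5  39.5] S [663.4  90.7  39.5] [661.   91.1  39.5]
C [559.4  34.6  52. ] [556.5  38.3  52. ] 116.37342311223853 118.08596109497176
post [633.    0.9  86. ] [632.1   0.   86. ] tip [653.9 -10.5  45. ]
tab [538.3 147.5  86. ] [537.  154.5  86. ]
gauge [ 496.4 -104.   108. ] handle end [ 433.1 -100.8   60. ] [456.1   8.9  70. ]
bush [558.4  37.7  81. ]
-41.19829246672082
28.348353238539765
-24.617121153943437
[-0.1  0.  -0. ] [ 0.   0.1 -0. ]
```

```bash
python3 -m inch '[[[-15.6,-9.8,2],[0,0,0.105],0],[[-31.2,-19.6,4],[0,0,0.21],0],[[-46.8,-29.5,6],[0,0,0.315],0],[[-62.4,-39.3,8],[0,0,0.419],0],[[-62.4,-39.3,8],[0,0,0.419],0],[[-62.4,-39.3,8],[0,0,0.419],0],[[-62.4,-39.3,8],[0,0,0.419],0],[[-62.4,-39.3,8],[0,0,0.419],0],[[-62.4,-39.3,8],[0,0,0.419],0],[[-62.4,-39.3,8],[0,0,0.419],0],[[-62.4,-39.3,8],[0,0,0.419],0],[[-62.4,-39.3,8],[0,0,0.419],0],[[-62.4,-39.3,8],[0,0,0.419],0],[[-62.4,-39.3,8],[0,0,0.419],0],[[-62.4,-39.3,8],[0,0,0.419],0],[[-62.4,-39.3,8],[0,0,0.419],0],[[-62.4,-39.3,8],[0,0,0.419],0],[[-62.4,-39.3,8],[0,0,0.419],0],[[-62.4,-39.3,8],[0,0,0.419],0],[[-62.4,-39.3,8],[0,0,0.419],0]]'
python3 - <<'E'
from h import *
import cv2,json
s=telemetry.sense();im=viewer.snapshot("wrist");cv2.imwrite("pics/w1.png",im[:,:,::-1])
json.dump({k:list(s[k]) for k in("tool_pos","tcp_rot")},open("s1.json","w"))
print(s["time"],s["tool_pos"],s["tcp_rot"],s["joint_pos"],s["finger_gap"],s["ft_force"])
E
```

```text
time: 2.1
tool_pos: [656.6, 27.8, 162.9]
tcp_rot: [180.0, 0.0, 140.0]
ft_force: [-0.1, 0.8, 0.1]
finger_gap: -0.3
2.1 [656.57696823  27.80650733 162.88500695] [1.79970627e+02 2.70463044e-02 1.40048970e+02] [-2.04693770e+00  1.87956683e+01  8.05695750e+01  6.65032712e-03
  8.05953710e+01 -5.20969992e+01] -0.26935594598285856 [-0.11198932  0.79532295  0.12860004]
```

View pics/w1.png

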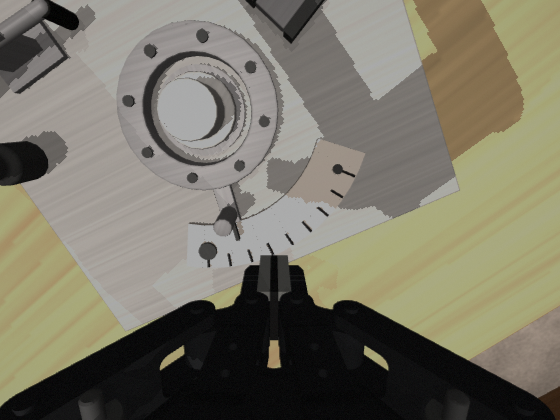

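The wrist view shows the ring at about (198,105), post top (223,228), large stud (208,251) and small stud (338,168), with shut fingers at (274,270). I'll refine these on an enlargement.

```bash
python3 - <<'E'
import cv2
a=cv2.imread("pics/w1.png")[130:280,170:370]; cv2.imwrite("pics/w1z.png",cv2.resize(a,None,fx=4,fy=4,interpolation=cv2.INTER_CUBIC))
a=cv2.imread("pics/w1.png")[10:200,100:300]; cv2.imwrite("pics/w1r.png",cv2.resize(a,None,fx=3,fy=3,interpolation=cv2.INTER_CUBIC))
E
```

```text
(no output)
```

View pics/w1z.png

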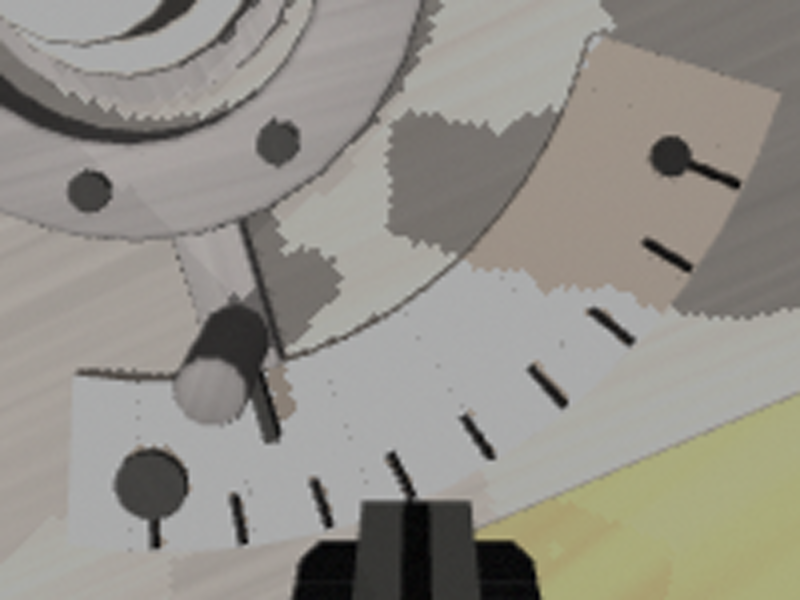

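View pics/w1r.png

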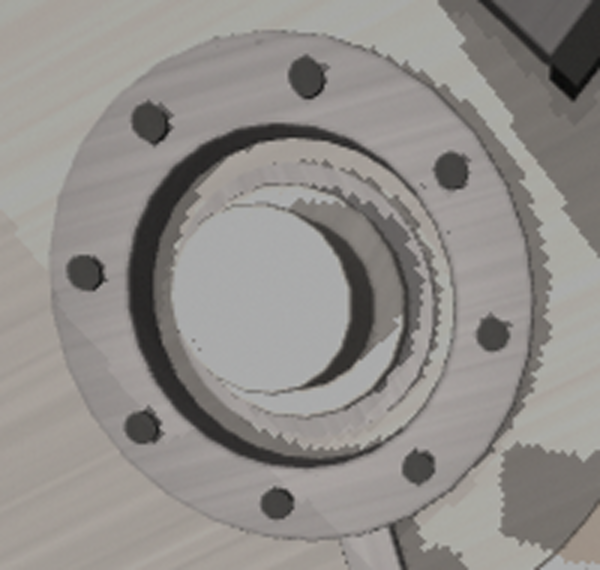

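```bash
python3 - <<'E'
from h import *
import json
np.set_printoptions(precision=2,suppress=True)
s=json.load(open("s1.json"))
z=lambda u,v,h:ray("wrist",(u+.5)/4-.5+170,(v+.5)/4-.5+130,h,s)
q=lambda u,v,h:ray("wrist",(u+.5)/3-.5+100,(v+.5)/3-.5+10,h,s)
H=np.array([q(*p,52) for p in [(307,77),(150,122),(85,272),(142,427),(277,502),(418,466),(492,333),(452,171)]])
A=np.c_[2*H[:,:2],np.ones(8)];sol=np.linalg.lstsq(A,(H[:,:2]**2).sum(1),rcond=None)[0]
C=sol[:2];print("C",C,"r",np.hypot(*(H[:,:2]-C).T))
E=np.array([q(*p,52) for p in [(51,270),(533,270),(290,30),(300,539),(110,130),(110,450),(480,440)]])
print("outer r",np.hypot(*(E[:,:2]-C).T))
L=z(151,484,39.5);S=z(671,156,39.5);P=z(212,391,86);T=z(273,438,45)
for n,X in dict(L=L,S=S,P=P,T=T).items():
    d=X[:2]-C;print(n,X,np.hypot(*d),np.degrees(np.arctan2(d[1],d[0])))
M=[z(*p,37) for p in [(154,533),(239,518),(322,502),(402,474),(477,437),(548,386),(611,326),(667,255),(715,174)]]
for X in M:
    d=X[:2]-C;print(np.hypot(*d),np.degrees(np.arctan2(d[1],d[0])))
E
```

```text
C [559.02  35.71] r [49.92 49.94 49.98 50.03 49.85 50.01 49.95 50.01]
outer r [58.18 60.02 59.03 59.23 54.98 60.64 56.91]
L [647.78 -40.95  39.5 ] 117.28275180542052 -40.81570866880074
S [663.21  90.45  39.5 ] 117.69572668999669 27.719169226129274
P [633.07   0.86  86.  ] 81.83773161236128 -25.2033231154401
T [655.76 -11.09  45.  ] 107.4618037845589 -25.817794093472127
130.3877259579124 -41.01106134315243
127.79090449973533 -32.32834893571526
127.83488472552483 -23.723601600509213
127.78096660451234 -15.108661583843382
128.11780097958413 -6.695159178626762
128.0242108957605 1.9824697846367596
128.0464214948254 10.44834331324934
128.0890739249356 19.029476827430706
128.35829955481924 27.689758830931122
```

```bash
python3 -m inch '[[[0,0,3],[0,0,0],0],[[0,0,6],[0,0,0],0],[[0,0,8.5],[0,0,0],0],[[0,0,9.4],[0,0,0],0],[[0,0,9.4],[0,0,0],0],[[0,0,9.4],[0,0,0],0]]'
python3 -m inch '[[[0,-0.3,0],[0,0,0],0],[[0,-0.6,0],[0,0,0],0],[[0,-0.9,0],[0,0,0],0],[[0,-1.2,0],[0,0,0],0],[[0,-1.4,0],[0,0,0],0],[[0,-1.5,0],[0,0,0],0],[[0,-1.6,0],[0,0,0],0],[[0,-1.7,0],[0,0,0],0],[[0,-1.8,0],[0,0,0],0],[[0,-1.9,0],[0,0,0],0],[[0,-2,0],[0,0,0],0],[[0,-2.1,0],[0,0,0],0],[[0,-2.2,0],[0,0,0],0],[[0,-2.2,0],[0,0,0],0],[[0,-2.2,0],[0,0,0],0]]'
python3 - <<'E'
from h import *
import cv2,json
s=telemetry.sense();im=viewer.snapshot("wrist");cv2.imwrite("pics/w2.png",im[:,:,::-1])
json.dump({k:list(s[k]) for k in("tool_pos","tcp_rot")},open("s2.json","w"))
print(s["time"],s["tool_pos"],s["tcp_rot"],s["ft_force"])
E
```

```text
time: 2.75
tool_pos: [657.7, 26.9, 69.8]
tcp_rot: [179.9, 0.1, 140.0]
ft_force: [0.8, 0.2, 1.1]
finger_gap: -0.1
time: 4.25
tool_pos: [642.5, 9.8, 68.2]
tcp_rot: [-180.0, -0.0, 140.0]
ft_force: [0.8, 0.4, 0.8]
finger_gap: 0.2
4.25 [642.49172841   9.7537324   68.19305498] [-1.79979573e+02 -2.12472662e-02  1.39959849e+02] [0.84394849 0.41879576 0.76006268]
```

View pics/w2.png

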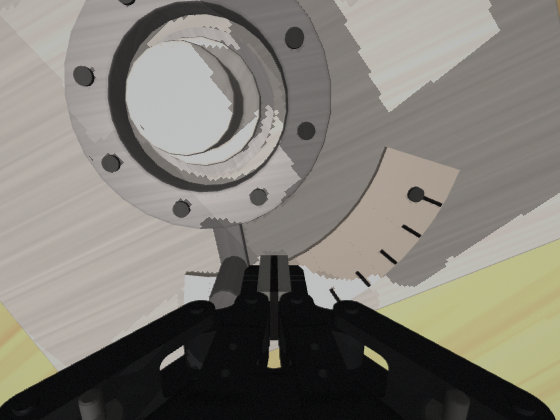

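The post is now next to the shut fingers (post about (230,280), fingers (258–291)), and the pointer is hidden. I'll measure the ring's angle from its bolt holes against view 1.

```bash
cat >> h.py <<'E'
import cv2
def ringang(im,s,C=(559.02,35.71),dbg=False):
    # rectify the ring top (z=52) and find hole angles at r=50
    k=6;N=140*k
    xs=(np.arange(N)-N/2)/k
    m,E=cam("wrist",s)
    X,Y=np.meshgrid(xs+C[0],xs+C[1],indexing='ij')
    P=np.stack([X,Y,np.full_like(X,52.)],-1)-E[:3,3]
    Q=P@E[:3,:3]
    u=(m["fx"]*Q[...,0]/Q[...,2]+m["cx"]).astype(np.float32);v=(m["fy"]*Q[...,1]/Q[...,2]+m["cy"]).astype(np.float32)
    g=cv2.remap(cv2.cvtColor(im,cv2.COLOR_RGB2GRAY),u,v,cv2.INTER_LINEAR,borderValue=255)
    if dbg: cv2.imwrite(dbg,g)
    b=((g<95).astype(np.uint8))
    n,l,st,ce=cv2.connectedComponentsWithStats(b)
    out=[]
    for i in range(1,n):
        a=st[i,4]/k/k; x=(ce[i][1]-N/2)/k; y=(ce[i][0]-N/2)/k
        if 12<a<70 and 44<np.hypot(x,y)<56: out.append((np.degrees(np.arctan2(y,x)),np.hypot(x,y),a,x,y))
    return np.array(out)
E
python3 - <<'E'
from h import *
import json
np.set_printoptions(precision=2,suppress=True)
for i in (1,2):
    im=cv2.imread(f"pics/w{i}.png")[:,:,::-1].copy();s=json.load(open(f"s{i}.json"))
    o=ringang(im,s,dbg=f"pics/rect{i}.png");o=o[(o[:,2]>15)];print(np.c_[o[:,:3],np.mod(o[:,0],45)])
    H=o[:,3:];A=np.c_[2*H,np.ones(len(H))];print(np.linalg.lstsq(A,(H**2).sum(1),rcond=None)[0][:2])
E
```

```text
[[ 176.62   49.68   58.83   41.62]
 [-138.02   49.77   57.06   41.98]
 [ 131.51   49.79   54.58   41.51]
 [ -92.77   49.83   59.28   42.23]
 [  86.36   49.93   49.31   41.36]
 [ -47.96   50.16   52.89   42.04]
 [  41.59   50.1    46.61   41.59]
 [  -3.08   50.24   51.94   41.92]]
[0.26 0.  ]
[[-143.14   49.85   58.28   36.86]
 [ -98.06   49.86   59.19   36.94]
 [  81.32   49.99   57.97   36.32]
 [ -53.02   49.99   56.64   36.98]
 [  36.37   50.18   56.44   36.37]
 [  -8.14   50.27   52.03   36.86]]
[0.21 0.04]
```

```bash
python3 -m inch '[[[0,-0.15,0],[0,0,0],0],[[0,-0.3,0],[0,0,0],0],[[0,-0.45,0],[0,0,0],0],[[0,-0.6,0],[0,0,0],0],[[0,-0.75,0],[0,0,0],0],[[0,-0.9,0],[0,0,0],0],[[0,-1,0],[0,0,0],0],[[0,-1.1,0],[0,0,0],0],[[0,-1.2,0],[0,0,0],0],[[0,-1.3,0],[0,0,0],0],[[0,-1.3,0],[0,0,0],0],[[0,-1.3,0],[0,0,0],0]]'
python3 - <<'E'
from h import *
import json
np.set_printoptions(precision=2,suppress=True)
s=telemetry.sense();im=viewer.snapshot("wrist");cv2.imwrite("pics/w3.png",im[:,:,::-1])
print(s["time"],s["tool_pos"],s["ft_force"])
o=ringang(im,s);o=o[(o[:,2]>15)];print(np.c_[o[:,:3],np.mod(o[:,0],45)], np.mod(o[:,0],45).mean()-67.5)
E
```

```text
time: 5.5
tool_pos: [634.2, -0.2, 68.2]
tcp_rot: [-180.0, -0.0, 140.0]
ft_force: [-0.2, -0.0, -0.4]
finger_gap: 0.1
5.5 [634.17  -0.23  68.21] [-0.19 -0.01 -0.4 ]
[[-152.24   49.74   57.36   27.76]
 [-107.25   49.8    58.61   27.75]
 [  72.15   50.01   58.69   27.15]
 [ -61.97   50.17   55.58   28.03]
 [  27.22   50.27   58.67   27.22]
 [ -17.15   50.48   55.83   27.85]] -39.873105321300116
```

View pics/w3.png

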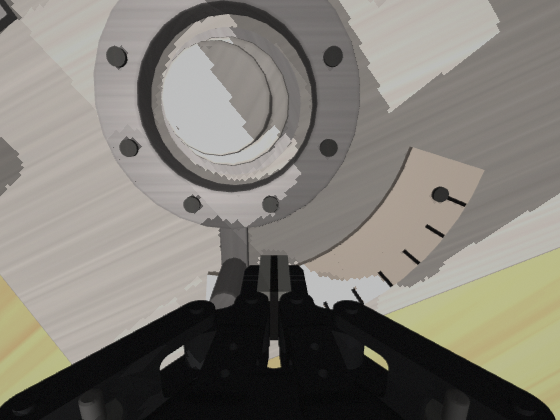

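Ring angle is about −39.9° against a target of about −40.9°. I'll back off and rise for an unobstructed check.

```bash
python3 -m inch '[[[0,0.5,0],[0,0,0],0],[[0,1.2,0],[0,0,0],0],[[0,2,-1],[0,0,0],0],[[0,2.5,-4],[0,0,0],0],[[0,2.5,-7],[0,0,0],0],[[0,2.5,-9],[0,0,0],0],[[0,2.5,-9],[0,0,0],0],[[0,2.5,-9],[0,0,0],0]]'
python3 - <<'E'
from h import *
import json
np.set_printoptions(precision=2,suppress=True)
s=telemetry.sense();im=viewer.snapshot("wrist");cv2.imwrite("pics/w4.png",im[:,:,::-1])
json.dump({k:list(s[k]) for k in("tool_pos","tcp_rot")},open("s4.json","w"))
print(s["time"],s["tool_pos"],s["ft_force"])
o=ringang(im,s);o=o[(o[:,2]>15)];print(np.c_[o[:,:3],np.mod(o[:,0],45)], np.mod(o[:,0],45).mean()-67.5)
cv2.imwrite("pics/w4z.png",cv2.resize(im[140:290,150:350,::-1],None,fx=4,fy=4,interpolation=cv2.INTER_CUBIC))
E
```

```text
time: 6.35
tool_pos: [651.1, 19.4, 159.1]
tcp_rot: [179.9, 0.1, 140.0]
ft_force: [0.4, 0.5, 0.5]
finger_gap: 0.1
6.35 [651.1   19.44 159.13] [0.38 0.45 0.47]
[[ 162.26   49.74   57.61   27.26]
 [-152.35   49.74   56.89   27.65]
 [ 117.26   49.86   54.33   27.26]
 [-107.26   49.76   56.58   27.74]
 [  72.21   50.1    49.47   27.21]
 [ -61.93   50.06   56.78   28.07]
 [  27.51   50.27   49.56   27.51]
 [ -17.25   50.16   49.39   27.75]] -39.94336076378442
```

View pics/w4z.png

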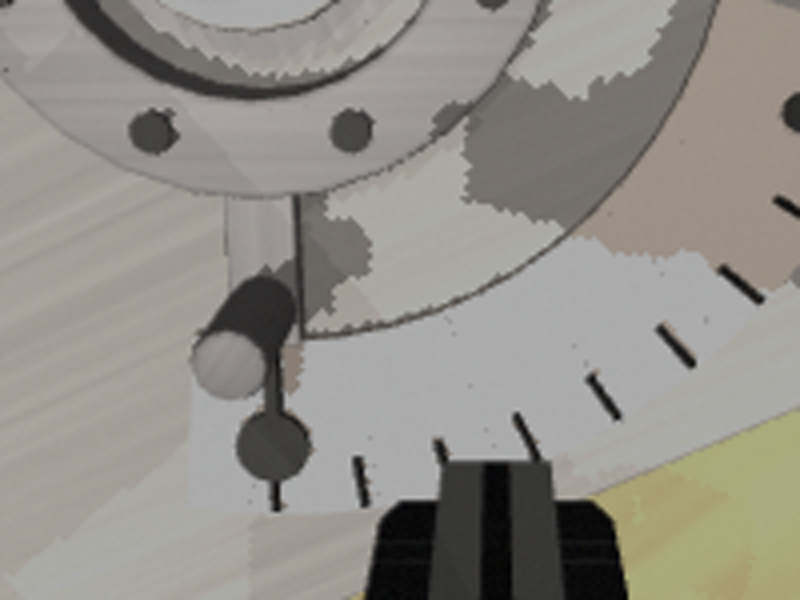

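```bash
python3 - <<'E'
from h import *
import json
np.set_printoptions(precision=2,suppress=True)
s=json.load(open("s4.json"))
im=cv2.imread("pics/w4.png")[:,:,::-1].copy()
o=ringang(im,s);H=o[o[:,2]>15][:,3:];c=np.linalg.lstsq(np.c_[2*H,np.ones(len(H))],(H**2).sum(1),rcond=None)[0][:2]
C=np.array([559.02,35.71])+c;print(C)
a=np.degrees(np.arctan2(*(H-c).T[::-1]));print("hole lever",np.mod(a,45).mean()-67.5,np.mod(a,45))
z=lambda u,v,h:ray("wrist",(u+.5)/4-.5+150,(v+.5)/4-.5+140,h,s)
for n,p in dict(L=(273.5,446,39.5),P=(228,365.5,86),tip43=(275,405,43),tip47=(275,405,47),mark=(276.5,498,37)).items():
    X=z(*p);d=X[:2]-C;print(n,X,np.hypot(*d),np.degrees(np.arctan2(d[1],d[0])))
E
python3 - <<'E'
import cv2
a=cv2.imread("pics/w4.png")[180:270,190:250];cv2.imwrite("pics/w4zz.png",cv2.resize(a,None,fx=6.6,fy=6.6,interpolation=cv2.INTER_NEAREST))
E
```

```text
[559.29  35.78]
hole lever -39.94323860516747 [27.43 27.58 27.57 27.47 27.47 27.76 27.58 27.58]
L [647.93 -40.84  39.5 ] 117.165724687114 -40.84023389373438
P [621.83 -16.47  86.  ] 81.49878807044082 -39.87541551254324
tip43 [640.46 -32.63  43.  ] 106.15674063816776 -40.12161313561202
tip47 [639.72 -31.01  47.  ] 104.55045804184958 -39.70596634243256
mark [658.1 -50.   37. ] 130.84987262839255 -40.96030888963825
```

View pics/w4zz.png

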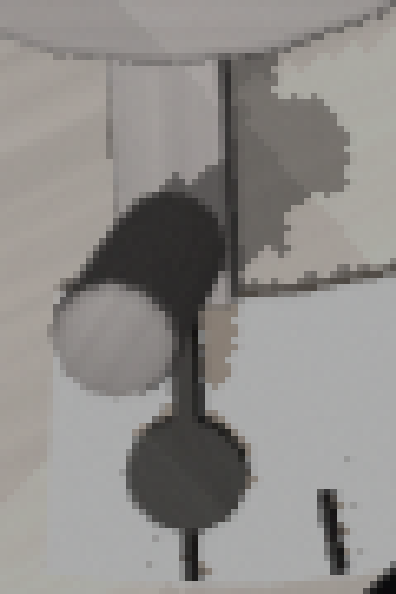

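Holes (−39.94°) and post (−39.88°) agree. The stud is at −40.87°, so I need about 1.35 mm more at the post.

```bash
python3 -m inch '[[[0,0,3],[0,0,0],0],[[0,0,6],[0,0,0],0],[[0,0,8.5],[0,0,0],0],[[0,0,9],[0,0,0],0],[[0,-0.5,9],[0,0,0],0],[[0,-1,9],[0,0,0],0],[[0,-1.5,9],[0,0,0],0],[[0,-2,9],[0,0,0],0],[[0,-2.3,9],[0,0,0],0],[[0,-2.4,9],[0,0,0],0],[[0,-2.48,9],[0,0,0],0],[[0,-2.55,9],[0,0,0],0],[[0,-2.6,9],[0,0,0],0],[[0,-2.64,9],[0,0,0],0],[[0,-2.64,9],[0,0,0],0],[[0,-2.64,9],[0,0,0],0],[[0,-2.64,9],[0,0,0],0]]'
python3 -m inch '[[[0,0.5,0],[0,0,0],0],[[0,1.2,0],[0,0,0],0],[[0,2,-1],[0,0,0],0],[[0,2.5,-4],[0,0,0],0],[[0,2.5,-7],[0,0,0],0],[[0,2.5,-9],[0,0,0],0],[[0,2.5,-9],[0,0,0],0],[[0,2.5,-9],[0,0,0],0]]'
cat > chk.py <<'E'
from h import *
import json,sys
np.set_printoptions(precision=2,suppress=True)
n=sys.argv[1]
s=telemetry.sense();im=viewer.snapshot("wrist");cv2.imwrite(f"pics/{n}.png",im[:,:,::-1])
json.dump({k:list(s[k]) for k in("tool_pos","tcp_rot")},open(f"{n}.json","w"))
print(s["time"],s["tool_pos"],s["ft_force"])
o=ringang(im,s);H=o[o[:,2]>15][:,3:];c=np.linalg.lstsq(np.c_[2*H,np.ones(len(H))],(H**2).sum(1),rcond=None)[0][:2]
a=np.degrees(np.arctan2(*(H-c).T[::-1]));print("C",c+[559.02,35.71],"hole lever",np.mod(a,45).mean()-67.5,np.mod(a,45))
E
python3 chk.py w5; python3 - <<'E'
import cv2
a=cv2.imread("pics/w5.png")[180:270,190:250];cv2.imwrite("pics/w5zz.png",cv2.resize(a,None,fx=6.6,fy=6.6,interpolation=cv2.INTER_NEAREST))
E
```

```text
time: 8.1
tool_pos: [633.6, -1.2, 68.4]
tcp_rot: [180.0, 0.0, 140.0]
ft_force: [0.3, 0.2, 0.6]
finger_gap: 0.2
time: 8.9
tool_pos: [650.1, 18.3, 159.1]
tcp_rot: [180.0, 0.1, 140.0]
ft_force: [-0.5, 0.5, -1.2]
finger_gap: -0.1
8.9 [650.11  18.32 159.05] [-0.54  0.52 -1.17]
C [559.26  35.67] hole lever -40.712228693189815 [26.71 26.7  26.58 26.76 26.81 26.89 26.8  27.05]
```

View pics/w5zz.png

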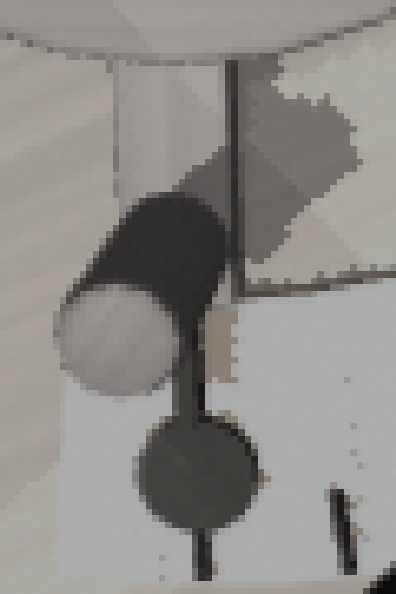

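View pics/w5.png

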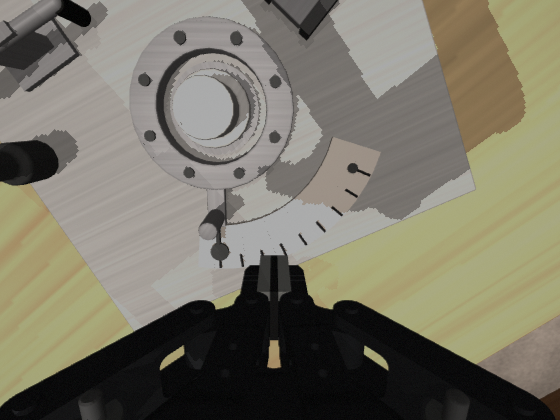

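```bash
python3 - <<'E'
from h import *
import json
np.set_printoptions(precision=2,suppress=True)
for n,px in (("w5",[(198,473,39.5),(203,555,37),(119,339,86),(186,400,46),(186,400,44),(186,400,50)]),):
    s=json.load(open(n+".json")); C=np.array([559.26,35.67])
    for u,v,h in px:
        X=ray("wrist",(u+.5)/6.6-.5+190,(v+.5)/6.6-.5+180,h,s);d=X[:2]-C;print(h,X,np.hypot(*d),np.degrees(np.arctan2(d[1],d[0])))
    for h in(42,44,46,48,50):
        a=np.radians(-40.8);p=proj("wrist",[C[0]+107*np.cos(a),C[1]+107*np.sin(a),h],s);print(h,(p-[190,180]+.5)*6.6-.5)
# stud by threshold in w1,w4,w5
for n,sj,c in(("w1","s1.json",(208,251)),("w4","s4.json",(218,251)),("w5","w5.json",(219.7,251.4))):
    s=json.load(open(sj));g=cv2.imread(f"pics/{n}.png",0);x,y=map(int,c);sub=g[y-6:y+8,x-10:x+12]
    _,b=cv2.threshold(sub,120,1,cv2.THRESH_BINARY_INV);k=np.ones((5,5),np.uint8)
    b=cv2.morphologyEx(b,cv2.MORPH_OPEN,cv2.getStructuringElement(cv2.MORPH_ELLIPSE,(9,9)));v,u=np.nonzero(b);u=u.mean()+x-10;v=v.mean()+y-6
    X=ray("wrist",u,v,39.5,s);d=X[:2]-[559.2,35.7];print(n,u,v,b.sum(),X,np.hypot(*d),np.degrees(np.arctan2(d[1],d[0])))
E
```

```text
39.5 [647.87 -40.96  39.5 ] 117.14518329019391 -40.85261660490933
37 [657.65 -49.7   37.  ] 130.26347287151577 -40.94615215835297
86 [621.23 -17.01  86.  ] 81.33642666068593 -40.367022259175734
46 [638.1  -32.48  46.  ] 104.20893418183135 -40.84193267866324
44 [638.46 -33.29  44.  ] 105.0134807088105 -41.045690076819376
50 [637.37 -30.86  50.  ] 102.6038877910712 -40.42484482865589
42 [192.73 408.61]
44 [190.1  414.46]
46 [187.44 420.4 ]
48 [184.74 426.43]
50 [182.01 432.54]
w1 207.52914798206277 251.21524663677133 223 [648.28 -41.24  39.5 ] 117.70686000950798 -40.816423079266116
w4 217.8874458874459 251.34199134199133 231 [648.01 -41.06  39.5 ] 117.3874108284818 -40.83506148369677
w5 219.5 251.36521739130433 230 [647.91 -41.09  39.5 ] 117.32730654623165 -40.87881166553547
```

Pointer set within about 0.2° (−40.7° by holes, stud −40.85°). Now the lock: move beyond its tab, turned to the slide direction, and look.

```bash
python3 -m inch '[[[3,1,-1],[0,0,-0.14],0],[[6.5,2,-1],[0,0,-0.28],0],[[10,3,-1],[0,0,-0.42],0],[[14,4,-1],[0,0,-0.56],0],[[18,5,-1],[0,0,-0.7],0],[[20.4,5.7,0],[0,0,-0.84],0],[[20.4,5.7,0],[0,0,-0.873],0],[[20.4,5.7,0],[0,0,-0.873],0],[[20.4,5.7,0],[0,0,-0.873],0],[[20.4,5.7,0],[0,0,-0.873],0]]'
python3 chk.py w6
```

```text
time: 9.95
tool_pos: [530.2, 192.2, 157.9]
tcp_rot: [-180.0, -0.0, -170.1]
ft_force: [0.4, -0.1, -0.3]
finger_gap: 0.1
9.95 [530.18 192.22 157.89] [ 0.4  -0.05 -0.35]
C [559.22  35.58] hole lever -40.66799600487113 [26.73 26.82 26.67 26.92 26.92 26.85 26.92]
```

View pics/w6.png

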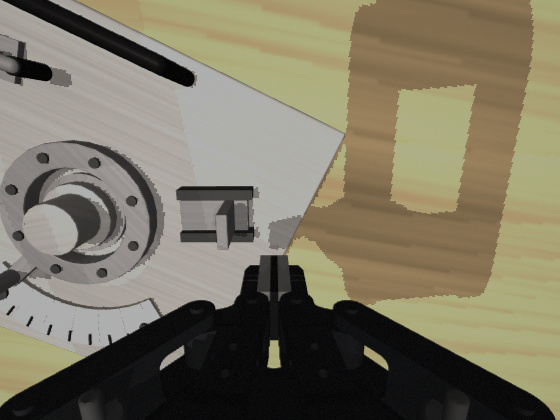

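The guide cheeks run at (180–253, 193/237) with the tab's top at about (222,232). I'll zoom in to get its corners.

```bash
python3 - <<'E'
import cv2
a=cv2.imread("pics/w6.png")[175:260,165:275];cv2.imwrite("pics/w6z.png",cv2.resize(a,None,fx=7,fy=7,interpolation=cv2.INTER_NEAREST))
E
```

```text
(no output)
```

View pics/w6z.png

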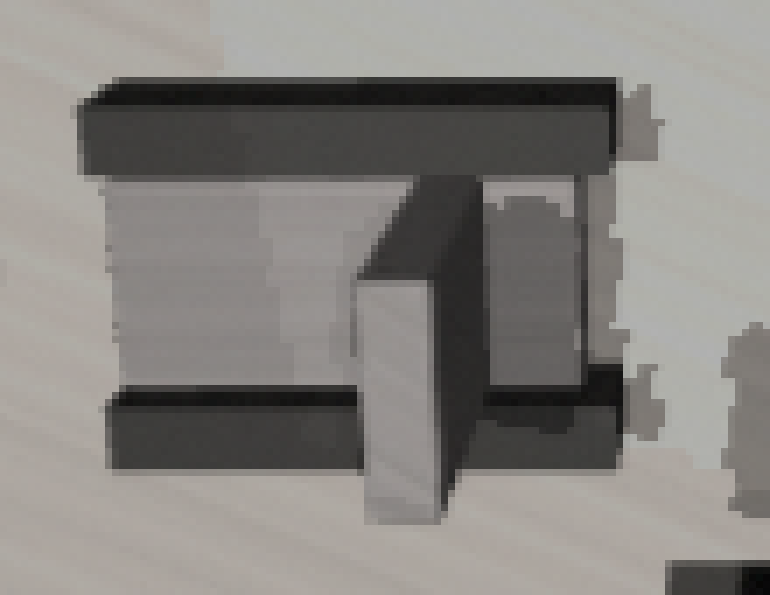

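```bash
python3 - <<'E'
from h import *
import json
np.set_printoptions(precision=2,suppress=True)
s=json.load(open("w6.json"));C=np.array([559.22,35.65])
z=lambda u,v,h:ray("wrist",(u+.5)/7-.5+165,(v+.5)/7-.5+175,h,s)[:2]
c=[z(356,281,86),z(434,281,86),z(441,522,86),z(365,522,86)]
T=np.mean(c,0);d=T-C;print(c,T,np.hypot(*d),np.degrees(np.arctan2(d[1],d[0])))
e=c[2]-c[1];print("tab width",np.hypot(*e),"dir",np.degrees(np.arctan2(*e[::-1])), "thick",np.hypot(*(c[1]-c[0])))
for p in [((78,105),(610,105)),((107,468),(620,468)),((90,175),(610,175))]:
    e=z(*p[1],51)-z(*p[0],51);print(np.degrees(np.arctan2(*e[::-1])))
t=np.array(s["tool_pos"][:2])-C;print("tcp rel",np.hypot(*t),np.degrees(np.arctan2(*t[::-1])))
ψ=np.radians(s["tcp_rot"][2]);x=np.array([np.cos(ψ),np.sin(ψ)]);y=np.array([np.sin(ψ),-np.cos(ψ)])
print("tab-tcp in tool xy",x@(T-s["tool_pos"][:2]),y@(T-s["tool_pos"][:2]))
E
```

```text
[array([525.61, 151.34]), array([524.31, 158.81]), array([549.33, 162.75]), array([550.64, 155.22])] [537.47 157.03] 123.31392393114825 100.15792631028388
tab width 25.331541660861788 dir 8.95439806498075 thick 7.581158248241795
99.86471624464836
99.8719793382536
99.86606097936999
tcp rel 159.24407804584428 100.50617110484932
tab-tcp in tool xy -1.1475262557579908 -35.921923563154465
```

```bash
python3 -m inch '[[[-0.1,0,3],[0,0,0],0],[[-0.1,0,6],[0,0,0],0],[[-0.1,0,8.3],[0,0,0],0],[[-0.1,0,9],[0,0,0],0],[[-0.1,0,9],[0,0,0],0],[[-0.1,-0.4,9],[0,0,0],0],[[-0.1,-0.8,9],[0,0,0],0],[[-0.1,-1.2,9],[0,0,0],0],[[-0.1,-1.5,9],[0,0,0],0],[[-0.1,-1.7,9],[0,0,0],0],[[-0.1,-1.9,9],[0,0,0],0],[[-0.1,-2.1,9],[0,0,0],0],[[-0.1,-2.3,9],[0,0,0],0],[[-0.1,-2.5,9],[0,0,0],0],[[-0.1,-2.7,9],[0,0,0],0],[[-0.1,-2.9,9],[0,0,0],0],[[-0.1,-3.1,9],[0,0,0],0],[[-0.1,-3.2,9],[0,0,0],0],[[-0.1,-3.3,9],[0,0,0],0],[[-0.1,-3.3,9],[0,0,0],0]]'
python3 chk.py w7
```

```text
time: 12.0
tool_pos: [536.7, 160.3, 68.2]
tcp_rot: [-180.0, -0.0, -170.0]
ft_force: [0.6, -0.2, 0.4]
finger_gap: 0.0
12.0 [536.74 160.25  68.24] [ 0.56 -0.19  0.36]
C [559.2   35.64] hole lever -40.56773265627805 [26.69 26.62 26.75 27.66]
```

View pics/w7.png

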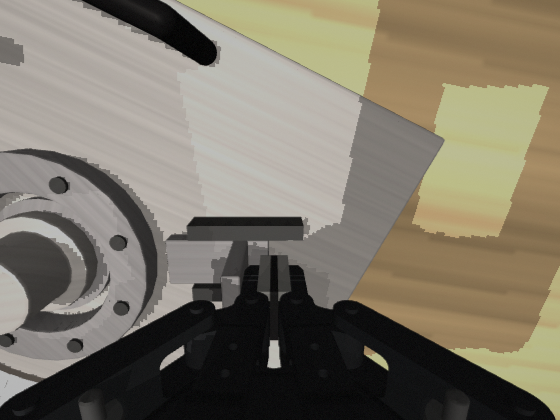

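The slide is moving (its end now protrudes at (167,260)), with about 4 mm left. I'll creep in until force builds.

```bash
python3 -m inch '[[[0,-0.05,0],[0,0,0],0],[[0,-0.1,0],[0,0,0],0],[[0,-0.15,0],[0,0,0],0],[[0,-0.2,0],[0,0,0],0],[[0,-0.25,0],[0,0,0],0],[[0,-0.3,0],[0,0,0],0],[[0,-0.35,0],[0,0,0],0],[[0,-0.35,0],[0,0,0],0],[[0,-0.35,0],[0,0,0],0]]'
python3 -m inch '[[[0,-0.05,0],[0,0,0],0],[[0,-0.05,0],[0,0,0],0]]'
python3 -m inch '[[[0,-0.05,0],[0,0,0],0],[[0,-0.05,0],[0,0,0],0]]'
```

```text
time: 12.95
tool_pos: [537.2, 156.9, 68.2]
tcp_rot: [-180.0, -0.0, -170.0]
ft_force: [-1.1, 1.0, -0.5]
finger_gap: -0.1
time: 13.15
tool_pos: [537.3, 156.5, 68.2]
tcp_rot: [180.0, -0.0, -170.0]
ft_force: [-0.4, 1.5, -0.6]
finger_gap: 0.2
time: 13.35
tool_pos: [537.3, 156.3, 68.2]
tcp_rot: [180.0, -0.0, -170.0]
ft_force: [-0.3, 4.0, -2.1]
finger_gap: -0.1
```

```bash
python3 -m inch '[[[0,-0.05,0],[0,0,0],0],[[0,-0.05,0],[0,0,0],0],[[0,-0.05,0],[0,0,0],0]]'
python3 -m inch '[[[0,-0.05,0],[0,0,0],0],[[0,-0.05,0],[0,0,0],0],[[0,-0.05,0],[0,0,0],0]]'
```

```text
time: 13.65
tool_pos: [537.4, 156.2, 68.2]
tcp_rot: [179.9, -0.0, -170.0]
ft_force: [-1.5, 5.0, -1.1]
finger_gap: 0.2
time: 13.95
tool_pos: [537.4, 156.1, 68.2]
tcp_rot: [179.9, -0.0, -170.0]
ft_force: [-2.3, 7.6, -1.4]
finger_gap: 0.0
```

The slide is hard against its stop: force rose to 8 N with no more travel, and the TCP is at the predicted 122.5 mm. Back off, rise and check.

```bash
python3 -m inch '[[[0,0.3,0],[0,0,0],0],[[0,0.9,0],[0,0,0],0],[[0,1.8,0],[0,0,0],0],[[0,2.5,-2],[0,0,0],0],[[0,2.5,-5],[0,0,0],0],[[0,2.5,-8],[0,0,0],0],[[0,2.5,-9],[0,0,0],0],[[0,2.5,-9],[0,0,0],0],[[0,2.5,-9],[0,0,0],0]]'
python3 chk.py w8; python3 - <<'E'
import cv2
a=cv2.imread("pics/w8.png")[165:265,130:270];cv2.imwrite("pics/w8z.png",cv2.resize(a,None,fx=5.5,fy=5.5,interpolation=cv2.INTER_NEAREST))
E
```

```text
time: 14.85
tool_pos: [532.8, 179.7, 157.1]
tcp_rot: [-180.0, -0.1, -170.0]
ft_force: [-0.6, -0.1, -0.8]
finger_gap: 0.0
14.85 [532.82 179.65 157.11] [-0.61 -0.07 -0.83]
C [559.16  35.63] hole lever -40.68693117393823 [26.64 26.79 26.72 26.91 26.85 26.82 26.97]
```

View pics/w8z.png

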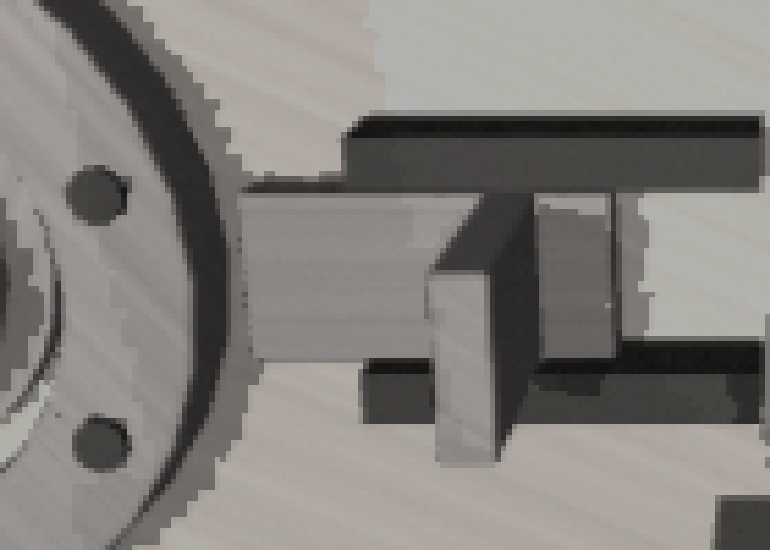

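View pics/w8.png

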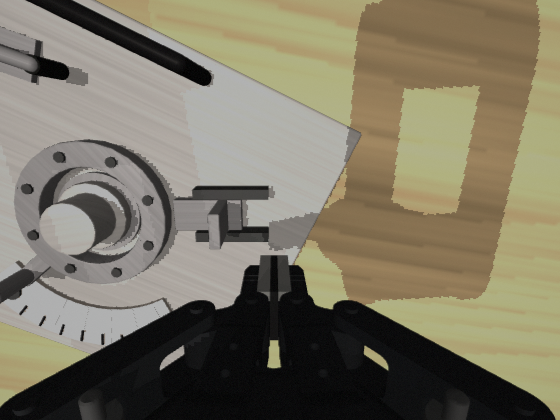

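```bash
python3 - <<'E'
from h import *
import json
s=json.load(open("w8.json"));C=np.array([559.2,35.65])
T=np.mean([ray("wrist",(u+.5)/5.5-.5+130,(v+.5)/5.5-.5+165,86,s)[:2] for u,v in [(429,271),(490,271),(498,463),(437,463)]],0);print(T,np.hypot(*(T-C)))
for n in("top","side"):
    im=viewer.snapshot(n);cv2.imwrite(f"pics/{n}9.png",im[:,:,::-1])
    a=im[135:305,125:310] if n=="top" else im[215:375,120:370]
    cv2.imwrite(f"pics/{n}9z.png",cv2.resize(a[:,:,::-1],None,fx=3.2,fy=3.2,interpolation=cv2.INTER_CUBIC))
E
```

```text
[540.31522315 139.27209575] 105.328882672154
```

View pics/top9z.png

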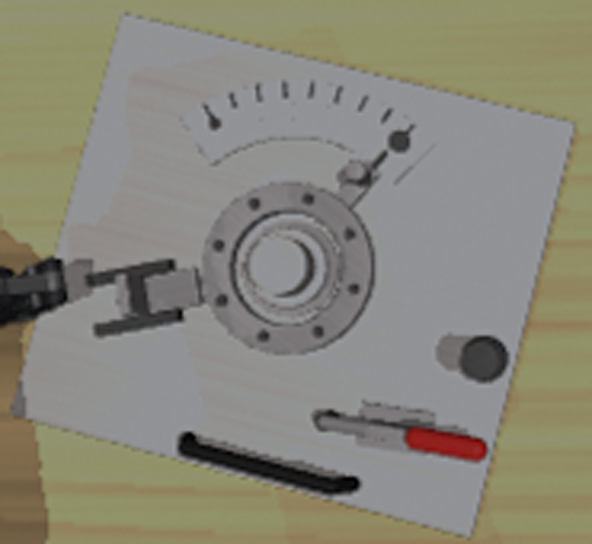

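View pics/side9z.png

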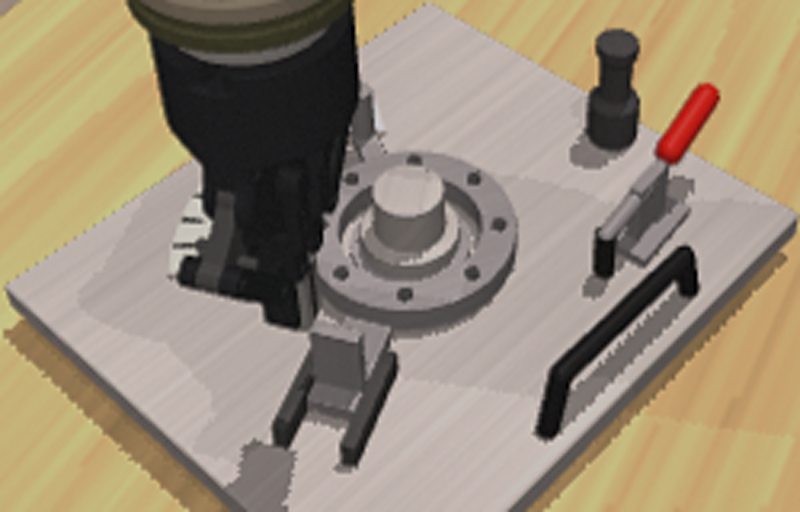

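The top view shows the pointer running into the large stud at (400,141). The tab is home, and the bush and gauge are where they were. Handing in.

```bash
python3 - <<'E'
from bench import telemetry,r
s=telemetry.sense();print(s["time"],s["ft_force"],s["tool_pos"]);print(r.hand_in())
E
```

```text
15.0 [ 0.21630169 -0.85745932 -0.41949342] [532.20581779 179.37379276 156.21462993]
the job is handed in; nothing more can be done
None
```

The pointer is set at the large stud and the lock slide is pushed home. I handed the job in at 15.0 s, with the hand clear and no contact force beyond sensor noise. No verdict was reported.

- **Lever:** I pushed it with shut fingers, in two goes. The last wrist view puts the lever at −40.69° by the ring's bolt holes and the large stud at −40.85°, so the pointer is about 0.3 mm off the stud's middle. Reading the post's top in the view before the lock push gave −40.4°. I put that down to a coarse pixel pick, because a better edge reading gives about −40.6°.
- **Lock:** I then pushed the tab until it stopped. Force rose to about 8 N with no more travel. The tab measured 105.3 mm from the ring's axis, against 105 mm nominal when home. The ring's angle did not change during this push.
- **Start position of the slide:** I measured the tab at 123.3 mm before pushing, not 125 mm. Either it had already moved slightly or the camera calibration accounts for it.
- **Left alone:** The final top and side pictures show the bush and plug gauge where they were. The arm never went near the grey case, though I did not check it again at the end.

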